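# Build the canelé sampler under the glass dome

## Task

On the middle of the round wooden board, stand the chocolate, orange and pistachio canelés upright and close together in a triangle (no more than a finger's width apart), and stand the vanilla canelé upright on top, resting on all three. Then cover the pile with the glass dome, lowered and not dropped, so that it sits centrally on the board with its whole rim on the wood. Leave the raspberry and cassis canelés standing where they are on the tray.

Things in the scene. Friction and masses are not known exactly. Their poses are not given: they have to be found in the camera images.
- chocolate: Chocolate canelé (bottom layer): nearly black crust and glaze. All six canelés are firm fluted round cakes of one shape: 45 mm high, 50 mm diameter at the foot, tapering to 42 mm at the flat crown, about 65 g, upright on the tray, with a 30 mm disc of glaze on the crown whose colour tells the flavour. Origin at the centre of the underside, z up; yaw means nothing.
- orange: Orange canelé, to go in the bottom layer: brown crust, bright orange glaze on the crown. Shape, size and origin as the chocolate one.
- pistachio: Pistachio canelé, to go in the bottom layer: brown crust, green glaze on the crown. Shape, size and origin as the chocolate one.
- vanilla: Vanilla canelé, to go on top: brown crust, white glaze on the crown. Shape, size and origin as the chocolate one.
- raspberry: Raspberry canelé, to be left on the tray: brown crust, pink glaze on the crown. Shape, size and origin as the chocolate one.
- cassis: Cassis canelé, to be left on the tray: brown crust, violet glaze on the crown. Shape, size and origin as the chocolate one.
- tray: White porcelain slab, fixed, in front of the robot: 160 mm along its x, 256 mm along its y, 10 mm high, flat, no rim. The six canelés stand on it in two rows (75 mm apart along its x) of three (84 mm apart along its y), any flavour in any place. Origin at the centre of the underside; x roughly away from the robot (give or take its yaw), z up.
- board: Round pale wooden board, fixed, 200 mm diameter, 18 mm high, flat top, to the robot's left or right. Origin at the centre of the underside, z up; its yaw means nothing.
- dome: Clear glass dome (cloche), loose, 0.45 kg, standing mouth down on the counter, on the other side from the board. Outside diameter 164 mm, inside 156 mm; glass 110 mm high, headroom 105 mm. On top a pale wooden knob, 30 mm diameter, upright sides, from 118 to 148 mm above the rim, on a thin steel neck. Origin at the centre of the rim plane, z up through the knob.
There are look-alikes about, which are no part of the job. Leave any red or turquoise look-alike of the cassis alone.

How it is judged (in metres and radians):
On the way, in this order (a step that is already met when the one before it is completed fails the run):
1. the chocolate, orange and pistachio canelés stand upright on the board, close together in a triangle, let go (z of chocolate in the frame of board between 0.012 and 0.024 m and angle between each of chocolate, orange, pistachio's own z axis and vertical below 0.15 rad and horizontal distance between each of chocolate, orange, pistachio and board below 0.06 m and z of orange in the frame of board between 0.012 and 0.024 m and z of pistachio in the frame of board between 0.012 and 0.024 m and horizontal distance between chocolate and orange below 0.066 m and horizontal distance between orange and pistachio below 0.066 m and horizontal distance between pistachio and chocolate below 0.066 m and contact force between the fingers and chocolate below 0.05 N and contact force between the fingers and orange below 0.05 N and contact force between the fingers and pistachio below 0.05 N), for 0.2 s.
2. the vanilla canelé stands upright on top of all three, let go (all of step 1 and z of vanilla in the frame of board between 0.056 and 0.07 m and angle between vanilla's own z axis and vertical below 0.15 rad and horizontal distance between vanilla and chocolate below 0.045 m and horizontal distance between vanilla and orange below 0.045 m and horizontal distance between vanilla and pistachio below 0.045 m and contact force between the fingers and vanilla below 0.05 N), for 0.3 s.
At the end, for the whole second after the job is handed in: Chocolate, orange, pistachio upright on the board within 60 mm of its centre, centres under 66 mm apart; vanilla upright on top, within 45 mm sideways of each; dome level on the board within 17 mm of its centre; raspberry, cassis upright within 25 mm of their starts; all released, at rest (z of chocolate in the frame of board between 0.012 and 0.024 m and angle between each of chocolate, orange, pistachio, vanilla, raspberry, cassis's own z axis and vertical below 0.15 rad and horizontal distance between each of chocolate, orange, pistachio and board below 0.06 m and z of orange in the frame of board between 0.012 and 0.024 m and z of pistachio in the frame of board between 0.012 and 0.024 m and horizontal distance between chocolate and orange below 0.066 m and horizontal distance between orange and pistachio below 0.066 m and horizontal distance between pistachio and chocolate below 0.066 m and z of vanilla in the frame of board between 0.056 and 0.07 m and horizontal distance between vanilla and chocolate below 0.045 m and horizontal distance between vanilla and orange below 0.045 m and horizontal distance between vanilla and pistachio below 0.045 m and z of dome in the frame of board between 0.012 and 0.022 m and angle between dome's own z axis and vertical below 0.05 rad and horizontal distance between dome and board below 0.017 m and linear speed of each of chocolate, orange, pistachio, vanilla, dome below 0.02 m/s and distance of each of raspberry, cassis from where it was at the start of the episode below 0.025 m); the robot touches nothing.
It fails at once if the dome is let go more than 15 mm above the board (contact force between the fingers and dome below 0.05 N and horizontal distance between dome and board below 0.12 m and z of dome in the frame of board above 0.033 m).
It fails at once if the raspberry or cassis canelé is knocked over or moved from its place on the tray (distance of any of raspberry, cassis from where it was at the start of the episode above 0.025 m or angle between any of raspberry, cassis's own z axis and vertical above 0.3 rad).
It also fails if it takes over 123 s, if anything falls off the work surface, if the arm or the gripper's body presses on something with over 40 N, if the wrist force passes 120 N, or if a joint passes its speed limit or range.

## Robot

A 6-joint arm with a two-finger parallel gripper is mounted at the origin on the work surface. World frame = base frame: x ahead of the robot, y to its left, z up, the work surface at z = 0. Lengths are in mm, angles in degrees, forces in N, time in s.
With the tool pointing down it reaches from about 300 to 850 mm from the base axis. Payload 4.2 kg.
Tool frame: the origin (TCP) lies between the finger pads; the fingertips stand 22 mm ahead of it and the grasp point (between the pads) lies 3 mm ahead of it; z points along the fingers, y is the direction in which the jaws open and shut (so a half turn about z gives the same grasp; the last joint's range is limited). The gripper opens to 91 mm and grips with 3 to 60 N. Pads are 32 mm wide; open, the fingers measure 118 mm over their backs; the gripper's body (76 mm by 178 mm) begins 60 mm behind the grasp point.
Start: joints at [-70.531, 18.312, 89.639, -0, 72.044, -1.146], TCP at [202.453, -538.195, 235.976] pointing down, gripper open.
Joint ranges: [-177.97, 177.97], [-48.28, 115.42], [12.27, 149.76], [-77.06, 257.06], [2.81, 150.46], [-146.56, 146.56]. Speed limits (degrees/s): [147.25, 147.25, 180, 180, 180, 180].

## Interface

Orientations are given as [roll, pitch, yaw] about the fixed x, y, z axes, in that order (R = Rz(yaw) Ry(pitch) Rx(roll)).
In Python, from workcell import * gives the robot as it stands.
- The arm moves only by the shell command python3 -m jog 'ROWS' [OPENING] [FORCE]. ROWS is text: rows parted by semicolons, each of 6 numbers parted by spaces: the shift along the tool's x, y, z in units of 0.5 m (1.0 is 0.5 m), then the turn, a rotation vector about the tool's x, y, z in units of pi/2 rad (1.0 is pi/2 rad). A call has 1 to 20 rows; each row is the pose to reach, as a shift and turn from the pose measured when the call began, along the tool's axes at that moment; what a row does not reach only later rows make up. A row lasts 1/12 s, in which the tool goes at most 41.7 mm and 7.16 degrees, less where a joint would pass 70% of its speed; a pose out of reach is approached as far as the arm can. A call with a number of a shift or a turn outside -1 to 1 is refused whole. A call with a gripper value outside its range is refused whole. OPENING is the opening, from -1 (shut) to 1 (fully open), set as the call begins (- or left out, the last holds). The fingers move at their own pace and stop on an object; FORCE is the grip in N (left out, the last holds). Time passes only in rows, so rows that repeat a pose let the fingers close. It gives the time, the measured TCP pose, the force and the opening at its end, in the units of the state.
- state(): the state, without advancing time (a new reading comes with each control period).
- grab_frame(name): name is "scene" or "top"; returns the picture (400x640x3 uint8, red, green, blue); there is no depth.
- calibration(name): a dict with "mtx" (3x3 intrinsics, pixels), "rvec" (rotation vector, rad) and "tvec" (3), from world to camera coordinates, as OpenCV has them. Camera axes: x right, y down, z forward; pixel columns grow to the right and rows downward; lengths in mm; the calibration is good to about 2 mm. A picture is of the moment at which its call begins. calibration takes no time and is no camera call.
- job_done(): hands the job in, once; it reports no verdict.
Trained networks look in the newest picture that a camera, given by its name, has taken for a name from the list of things; names that differ only in an ending like _2 or _b are one class to them, and where a whole thing is asked for, a point or a joint stands for the part that bears it (a point fixed in the world has none). Each returns a list of dicts, best first, with "confidence" (0 to 1); they miss things now and then, are a little off and sometimes report something else, mostly with a low value. They report only what shows in the picture. A call takes as long as a camera call. They do not tell look-alikes from the thing itself.
- spot_in(query, camera): "rect" ([left, top, right, bottom] in pixels, round what is visible of it).
- tip_of(query, camera): "location" ([column, row] in pixels: a listed point, or the origin of a listed thing).
The state is a dict: "time_s": time; "qpos": joint angles; "qvel": joint speeds; "effort": joint torques, N m; "ee_pos": TCP position; "ee_rot": TCP orientation; "force": force on the tool from outside, world axes, zero at the start; "torque": the same for the moment, N m; "gripper_width": finger opening in mm.
Only numpy, scipy, OpenCV 4.12 (cv2) and the standard library are available. Lean on these libraries where they do the work, as an engineer would, in place of code of your own. Each camera call takes 0.05 s, during which the arm holds its last target. There are 200 camera calls.

## Working session

There is one attempt and no reset: what is moved stays moved. The work goes in short steps, Python scripts to look and compute and a shell command to move; the robot and the scene stay as the last step left them, time stands still between calls to the robot, and variables do not carry over. Pictures are saved under pics/ and viewed, about 12 in all and at most 16, crops included, and the job is handed in when it is done.

```bash
mkdir -p pics; ls; python3 - <<'E'
from workcell import *
import cv2,numpy as np
for n in("scene","top"):
    im=grab_frame(n); cv2.imwrite(f"pics/{n}0.png",im[:,:,::-1]); c=calibration(n)
    R=cv2.Rodrigues(np.array(c["rvec"],float))[0]; print(n,c["mtx"],(-R.T@np.array(c["tvec"]).ravel()).round())
    for q in("chocolate","orange","pistachio","vanilla","raspberry","cassis","board","dome","tray"):
        print(q,[(np.round(d["location"]).tolist(),round(d["confidence"],2)) for d in tip_of(q,n)][:7])
s=state();print(s)
E
```

```text
pics
scene [[408.76799583   0.         322.73311213]
 [  0.         408.76799583 202.02737439]
 [  0.           0.           1.        ]] [1137.  637.  631.]
chocolate [([375.0, 222.0], 0.8)]
orange [([352.0, 210.0], 0.61), ([289.0, 156.0], 0.52)]
pistachio [([309.0, 204.0], 0.79)]
vanilla [([333.0, 197.0], 0.78)]
raspberry [([329.0, 218.0], 0.57)]
cassis [([354.0, 235.0], 0.94), ([290.0, 156.0], 0.74), ([302.0, 244.0], 0.69), ([328.0, 273.0], 0.62)]
board [([456.0, 274.0], 0.73)]
dome []
tray [([341.0, 217.0], 0.94), ([290.0, 156.0], 0.6)]
top [[486.31978882   0.         320.54309749]
 [  0.         486.31978882 202.3558068 ]
 [  0.           0.           1.        ]] [ 456.   -8. 1292.]
chocolate [([277.0, 221.0], 0.68)]
orange [([313.0, 223.0], 0.72), ([311.0, 208.0], 0.43), ([277.0, 195.0], 0.23)]
pistachio [([338.0, 197.0], 0.61)]
vanilla [([340.0, 225.0], 0.61)]
raspberry [([310.0, 193.0], 0.6)]
cassis [([302.0, 154.0], 0.68), ([278.0, 195.0], 0.51), ([268.0, 151.0], 0.5)]
board [([195.0, 221.0], 0.7)]
dome [([444.0, 250.0], 0.6), ([312.0, 223.0], 0.47)]
tray [([312.0, 208.0], 0.67)]
{'time_s': 1.0, 'qpos': array([-7.05304678e+01,  1.83121890e+01,  8.96377805e+01,  1.54011300e-03,
        7.20428156e+01, -1.14578230e+00]), 'qvel': array([ 0.04754791,  0.04241832, -0.10205409, -0.00563867, -0.06279168,
        0.03075805]), 'effort': array([ 8.26402065e-04, -4.12357914e+01, -2.32232755e+01,  7.28935492e-02,
        3.76762880e-02,  3.24943767e-05]), 'ee_pos': array([ 202.4728048 , -538.20633855,  235.98130503]), 'ee_rot': array([ 1.79992757e+02, -1.32058732e-03,  2.06148398e+01]), 'force': array([-0.61232688,  0.72410014, -0.57170348]), 'torque': array([ 0.00856747, -0.00030713, -0.02767136]), 'gripper_width': 91.30191037622096}
```

View pics/top0.png

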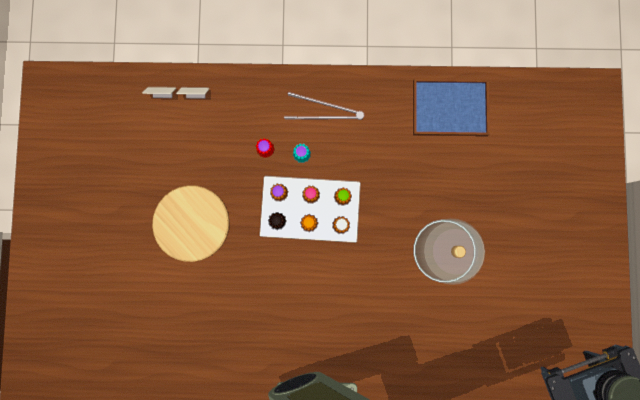

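View pics/scene0.png

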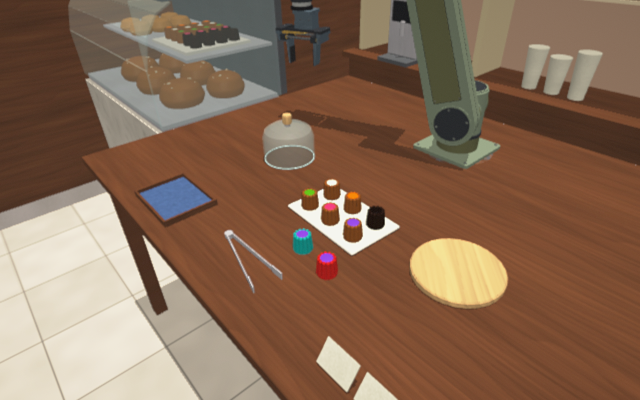

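The top picture shows the canelés on the tray: chocolate (277,221), orange (309,223), vanilla (342,225), cassis (279,192), raspberry (311,194) and pistachio (343,196). The red (265,148) and turquoise (302,152) look-alikes stand off the tray. The board is at (190,223) and the dome knob at (459,252). Next: metric positions and a close crop.

```bash
cat > h.py <<'E'
from workcell import *
import cv2,numpy as np
C={}
for n in("scene","top"):
    c=calibration(n); C[n]=(np.array(c["mtx"],float),cv2.Rodrigues(np.array(c["rvec"],float))[0],np.array(c["tvec"],float).ravel())
def back(n,px,z):
    K,R,t=C[n]; o=-R.T@t; d=R.T@np.linalg.solve(K,[px[0],px[1],1.]); return (o+d*(z-o[2])/d[2])[:2]
def proj(n,P):
    K,R,t=C[n]; p=K@(R@np.array(P,float)+t); return p[:2]/p[2]
def blob(mask,near,r):
    m=np.zeros_like(mask,np.uint8); cv2.circle(m,tuple(int(round(v)) for v in near),r,1,-1); ys,xs=np.nonzero(mask.astype(bool)&(m>0))
    return np.array([xs.mean(),ys.mean()]),len(xs)
HUE={"orange":(8,22),"pistachio":(35,60),"raspberry":(165,179),"cassis":(125,150)}
def glaze(im,k,near,r=11):
    h=cv2.cvtColor(im,cv2.COLOR_RGB2HSV).astype(int); H,S,V=h[...,0],h[...,1],h[...,2]
    if k=="chocolate": m=V<70
    elif k=="vanilla":
        m=(S<50)&(V>170)
    else: m=(H>=HUE[k][0])&(H<=HUE[k][1])&(S>150)&(V>(170 if k=="orange" else 90))
    return blob(m,near,r)
E
python3 - <<'E'
from h import *
im=cv2.imread("pics/top0.png")[:,:,::-1].copy(); sc=cv2.imread("pics/scene0.png")[:,:,::-1].copy()
T=dict(chocolate=(277,221),orange=(309,223),vanilla=(342,225),cassis=(279,192),raspberry=(311,194),pistachio=(343,196))
S=dict(chocolate=(376,212),orange=(353,197),vanilla=(332,184),cassis=(353,223),raspberry=(330,208),pistachio=(310,193))
for k in T:
    a,n=glaze(im,k,T[k],7 if k=="vanilla" else 11); b,m=glaze(sc,k,S[k],7 if k=="vanilla" else 9)
    z=55
    print(k,a.round(1),n,back("top",a,z).round(1),"scene",b.round(1),m,back("scene",b,z).round(1))
h=cv2.cvtColor(im,cv2.COLOR_RGB2HSV)
m=((h[...,2]>165)&(h[...,1]>50)&(h[...,1]<160)).astype(np.uint8); m[:, :145]=0;m[:,236:]=0;m[:178]=0;m[270:]=0
c=max(cv2.findContours(m,0,2)[0],key=cv2.contourArea); e=cv2.fitEllipse(cv2.convexHull(c)); print("board",e,back("top",e[0],18))
m=((h[...,2]>165)&(h[...,1]<40)).astype(np.uint8); m[:,:255]=0;m[:,365:]=0;m[:170]=0;m[250:]=0
r=cv2.minAreaRect(max(cv2.findContours(m,0,2)[0],key=cv2.contourArea)); print("tray",r,back("top",r[0],10)); 
bx=[back("top",p,10) for p in cv2.boxPoints(r)];print(np.round(bx))
K,_=blob((h[...,1]>60)&(h[...,2]>150)&(h[...,0]>10)&(h[...,0]<28),(459,252),8);print("knob",K,_,back("top",K,148))
hs=cv2.cvtColor(sc,cv2.COLOR_RGB2HSV)
K,_=blob((hs[...,1]>60)&(hs[...,2]>130)&(hs[...,0]<28),(287,119),8);print("knob s",K,_,back("scene",K,133))
a=cv2.resize(im[165:255,250:370],None,fx=5,fy=5,interpolation=2); b=cv2.resize(sc[170:250,280:400],None,fx=5,fy=5,interpolation=2)
d=cv2.resize(im[210:290,400:500],(380,300));
cv2.imwrite("pics/crop1.png",a[:,:,::-1])
E
```

```text
chocolate [276.9 220.4] 200 [514.5 105.9] scene [375.9 213.3] 207 [525.3 119. ]
orange [308.4 222. ] 125 [511.6  25.6] scene [352.4 195.2] 77 [510.8  25. ]
vanilla [341.2 223.9] 90 [507.8 -58. ] scene [331.2 182.1] 42 [507.1 -59.7]
cassis [277.3 190.4] 71 [591.3 106.6] scene [352.9 222. ] 60 [589.9 105.9]
raspberry [310.2 192.8] 96 [586.4  22.1] scene [329.5 206.4] 54 [587.   21.8]
pistachio [343.  194.8] 88 [582.5 -61.7] scene [309.2 192. ] 45 [581.6 -62.7]
board ((189.9271697998047, 223.2134552001953), (75.23558807373047, 76.90663146972656), 44.31278610229492) [505.64157515 337.11021075]
tray ((309.64593505859375, 208.66537475585938), (96.81110382080078, 60.506935119628906), 3.5763344764709473) [548.86652774  24.12031893]
[[ 475.  155.]
 [ 636.  149.]
 [ 623. -108.]
 [ 463.  -99.]]
knob [459.25185185 251.25925926] 135 [ 443.88707239 -331.03988479]
knob s [286.08403361 118.15966387] 119 [ 438.22900629 -341.73590306]
```

View pics/crop1.png

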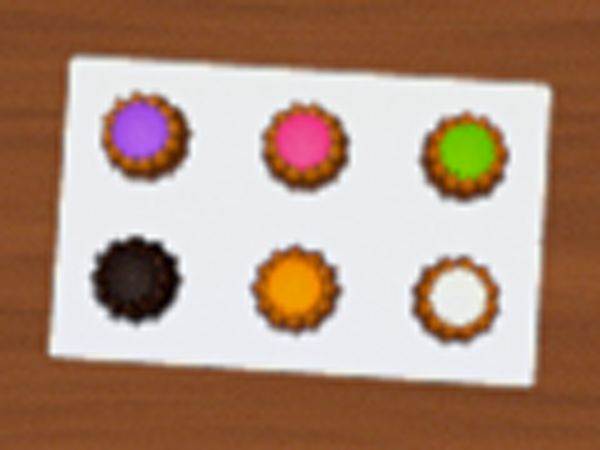

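The crop agrees: choices stand and the grid (84/75 mm pitch, yaw −2.7°) checks; chocolate should be at about (515,109). Next I settle the dome position and write a helper that computes the rows.

```bash
cat > go.py <<'E'
import sys
from workcell import *
import numpy as np
from scipy.spatial.transform import Rotation as Q
# usage: go.py x y z yaw  -> row numbers from the current pose, tool vertical
s=state(); R=Q.from_euler("xyz",s["ee_rot"],degrees=True)
for a in sys.argv[1:]:
    x,y,z,w=map(float,a.split(","))
    d=R.inv().apply(np.array([x,y,z])-s["ee_pos"]); t=(R.inv()*Q.from_euler("xyz",[180,0,w],degrees=True)).as_rotvec()
    print(a,"->"," ".join(f"{v:.4f}" for v in np.r_[d/500,t/(np.pi/2)]),"rows",round(max(np.linalg.norm(d)/41.7,np.degrees(np.linalg.norm(t))/7.16),1))
E
python3 - <<'E'
from h import *
im=cv2.imread("pics/top0.png")
for zt,zs in((148,133),(148,140),(140,135)): print(back("top",(459.25,251.26),zt),back("scene",(286.1,118.2),zs))
c=(443,-336)
v=[]
for cam in("top","scene"):
  im=cv2.imread(f"pics/{cam}0.png")
  for z,r,col in((0,82,(0,255,0)),(133,15,(255,0,255))):
    for a in np.arange(0,6.28,.12):
        p=proj(cam,(c[0]+r*np.cos(a),c[1]+r*np.sin(a),z)); cv2.circle(im,(int(p[0]*8),int(p[1]*8)),1,col,-1,shift=3)
  v.append(cv2.resize(im[205:305,395:495] if cam=="top" else im[90:190,240:340],(400,400)))
cv2.imwrite("pics/dome1.png",np.hstack(v))
E
python3 go.py 515,109,150,45 515,109,38,45
```

```text
[ 443.88528556 -331.03553691] [ 438.38685022 -341.44601898]
[ 443.88528556 -331.03553691] [ 448.21765348 -327.68336862]
[ 443.80080195 -333.29095365] [ 441.19565115 -337.51383317]
515,109,150,45 -> 1.0408 -0.9915 0.1719 0.0001 0.0000 -0.2709 rows 17.4
515,109,38,45 -> 1.0408 -0.9915 0.3959 0.0001 0.0000 -0.2709 rows 17.9
```

View pics/dome1.png

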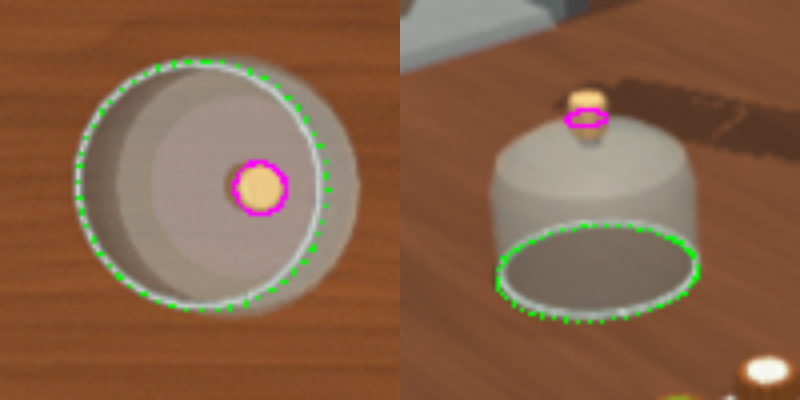

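The overlay fits the rim (left panel, rim centre near (200,185)) and the knob in both cameras, so the dome is at about (443,−335). Moving above the chocolate canelé.

```bash
python3 -m jog '0.3 -0.3 0.12 0 0 -0.27;0.3 -0.3 0.12 0 0 -0.27;0.6 -0.6 0.15 0 0 -0.27;0.6 -0.6 0.15 0 0 -0.27;0.99 -0.95 0.17 0 0 -0.27;0.99 -0.95 0.17 0 0 -0.27;0.99 -0.95 0.17 0 0 -0.27;0.99 -0.95 0.17 0 0 -0.27;0.99 -0.95 0.17 0 0 -0.27;0.99 -0.95 0.17 0 0 -0.27;0.99 -0.95 0.17 0 0 -0.27;0.99 -0.95 0.17 0 0 -0.27;0.99 -0.95 0.17 0 0 -0.27;0.99 -0.95 0.17 0 0 -0.27;0.99 -0.95 0.17 0 0 -0.27;0.99 -0.95 0.17 0 0 -0.27;0.99 -0.95 0.17 0 0 -0.27;0.99 -0.95 0.17 0 0 -0.27' 1 20; python3 go.py 515,109,110,45 515,109,38,45
```

```text
time_s: 2.5
ee_pos: [500.8, 84.8, 150.5]
ee_rot: [180.0, -0.1, 45.2]
force: [-0.5, -0.6, -0.5]
gripper_width: 91.0
515,109,110,45 -> 0.0542 -0.0139 0.0812 0.0001 -0.0015 0.0019 rows 1.2
515,109,38,45 -> 0.0538 -0.0139 0.2252 0.0001 -0.0015 0.0019 rows 2.8
```

```bash
python3 -m jog '0.054 -0.014 0.04 0 -0.0015 0.002;0.054 -0.014 0.08 0 -0.0015 0.002;0.054 -0.014 0.08 0 -0.0015 0.002;0.054 -0.014 0.13 0 -0.0015 0.002;0.054 -0.014 0.18 0 -0.0015 0.002;0.054 -0.014 0.21 0 -0.0015 0.002;0.054 -0.014 0.225 0 -0.0015 0.002;0.054 -0.014 0.225 0 -0.0015 0.002' 1 20; python3 - <<'E'
from h import *
p=state()
import numpy as np
im=grab_frame("scene");im2=grab_frame("top")
v=np.hstack([cv2.resize(im[150:270,300:440],(400,343)),cv2.resize(im2[165:255,240:345],(400,343))])
cv2.imwrite("pics/g1.png",v[:,:,::-1])
E
```

```text
time_s: 3.17
ee_pos: [513.9, 108.0, 37.4]
ee_rot: [-179.9, 0.1, 44.9]
force: [0.4, -0.9, 0.5]
gripper_width: 91.6
```

View pics/g1.png

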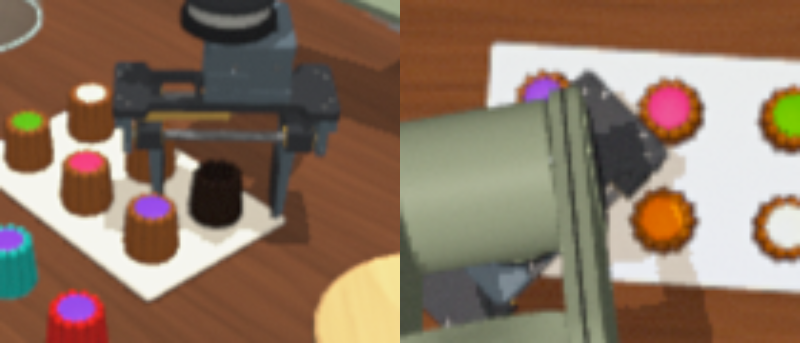

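The chocolate canelé sits between the two fingers (about (215,190) in the left panel), with cassis and orange clear of them. Closing and lifting.

```bash
python3 -m jog '0 0 0 0 0 0;0 0 0 0 0 0;0 0 0 0 0 0;0 0 0 0 0 0;0 0 0 0 0 0;0 0 0 0 0 0;0 0 0 0 0 0;0 0 0 0 0 0;0 0 0 0 0 0;0 0 0 0 0 0;0 0 -0.04 0 0 0;0 0 -0.1 0 0 0;0 0 -0.16 0 0 0;0 0 -0.22 0 0 0;0 0 -0.22 0 0 0;0 0 -0.22 0 0 0' -1 20; python3 go.py 513.9,305.8,147,45 513.9,305.8,46,45
```

```text
time_s: 4.6
ee_pos: [516.3, 108.8, 150.6]
ee_rot: [179.8, -0.2, 45.0]
force: [-0.3, 0.1, -0.1]
gripper_width: 47.2
513.9,305.8,147,45 -> 0.2750 -0.2822 0.0074 0.0019 -0.0027 -0.0005 rows 4.7
513.9,305.8,46,45 -> 0.2741 -0.2828 0.2094 0.0019 -0.0027 -0.0005 rows 5.3
```

```bash
python3 -m jog '0.07 -0.07 0 0 0 0;0.12 -0.125 0 0 0 0;0.17 -0.175 0 0 0 0;0.22 -0.225 0 0 0 0;0.25 -0.26 0 0 0 0;0.275 -0.282 0 0.002 -0.003 0;0.275 -0.282 0.01 0.002 -0.003 0;0.275 -0.282 0.07 0.002 -0.003 0;0.275 -0.282 0.13 0.002 -0.003 0;0.275 -0.282 0.16 0.002 -0.003 0;0.275 -0.282 0.18 0.002 -0.003 0;0.275 -0.282 0.18 0.002 -0.003 0' -1 20; python3 go.py 513.9,305.8,46,45
python3 - <<'E'
from h import *
im=grab_frame("scene")
print(state()["gripper_width"])
cv2.imwrite("pics/p1.png",cv2.resize(im[180:330,350:550],(600,450))[:,:,::-1])
E
```

```text
time_s: 5.6
ee_pos: [512.3, 303.8, 57.2]
ee_rot: [-179.9, 0.4, 44.9]
force: [-0.3, -1.0, -1.1]
gripper_width: 47.2
513.9,305.8,46,45 -> 0.0052 -0.0005 0.0223 -0.0012 0.0050 -0.0008 rows 0.3
47.38645468458203
```

View pics/p1.png

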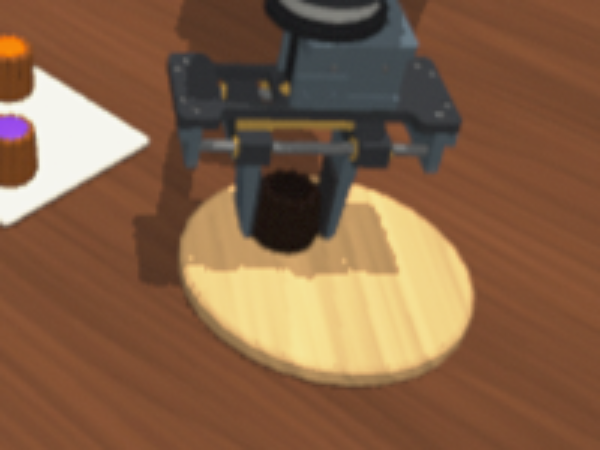

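The chocolate canelé hangs upright between the fingers at (287,215), just above the board. Lowering and letting go.

```bash
python3 -m jog '0.004 0 0.012 0 0.004 0;0.004 0 0.02 0 0.004 0;0.004 0 0.023 0 0.004 0;0.004 0 0.023 0 0.004 0' -1 20; python3 -m jog '0 0 0 0 0 0;0 0 0 0 0 0;0 0 0 0 0 0;0 0 0 0 0 0;0 0 0 0 0 0;0 0 0 0 0 0;0 0 -0.05 0 0 0;0 0 -0.12 0 0 0;0 0 -0.19 0 0 0;0 0 -0.22 0 0 0;0 0 -0.22 0 0 0' 1 20;python3 go.py 511.5,25.5,150,135 
```

```text
time_s: 5.98
ee_pos: [515.0, 305.9, 47.7]
ee_rot: [-180.0, -0.1, 44.9]
force: [1.0, 0.1, -1.1]
gripper_width: 47.5
time_s: 6.9
ee_pos: [517.1, 307.0, 162.4]
ee_rot: [179.9, -0.7, 44.9]
force: [0.6, 0.4, -0.3]
gripper_width: 91.3
511.5,25.5,150,135 -> -0.4058 0.3907 0.0209 0.0065 -0.0049 -1.0009 rows 12.6
```

```bash
python3 -m jog '-0.05 0.05 0 0 0 -0.08;-0.1 0.1 0 0 0 -0.16;-0.16 0.15 0 0 0 -0.24;-0.21 0.2 0 0 0 -0.32;-0.26 0.25 0 0 0 -0.4;-0.31 0.3 0.01 0 0 -0.48;-0.36 0.35 0.02 0 0 -0.56;-0.4 0.385 0.02 0 0 -0.64;-0.406 0.391 0.02 0 0 -0.72;-0.406 0.391 0.02 0 0 -0.8;-0.406 0.391 0.02 0 0 -0.88;-0.406 0.391 0.02 0 0 -0.96;-0.406 0.391 0.02 0.006 -0.004 -1;-0.406 0.391 0.02 0.006 -0.004 -1;-0.406 0.391 0.02 0.006 -0.004 -1;-0.406 0.391 0.02 0.006 -0.004 -1' 1 20; python3 go.py 511.5,25.5,38,135
```

```text
time_s: 8.23
ee_pos: [511.1, 25.4, 149.8]
ee_rot: [180.0, -0.1, 134.8]
force: [0.6, 0.7, -0.6]
gripper_width: 91.2
511.5,25.5,38,135 -> -0.0006 0.0006 0.2236 0.0004 -0.0007 -0.0022 rows 2.7
```

```bash
python3 -m jog '0 0 0.06 0 0 0;0 0 0.12 0 0 0;0 0 0.17 0 0 0;0 0 0.205 0 0 0;0 0 0.224 0 0 0;0 0 0.224 0 0 0;0 0 0.224 0 0 0' 1 20; python3 -m jog '0 0 0 0 0 0;0 0 0 0 0 0;0 0 0 0 0 0;0 0 0 0 0 0;0 0 0 0 0 0;0 0 0 0 0 0;0 0 0 0 0 0;0 0 0 0 0 0;0 0 0 0 0 0;0 0 -0.04 0 0 0;0 0 -0.1 0 0 0;0 0 -0.16 0 0 0;0 0 -0.22 0 0 0;0 0 -0.22 0 0 0;0 0 -0.22 0 0 0' -1 20; python3 - <<'E'
from h import *
im=grab_frame("top"); a,n=glaze(im,"chocolate",proj("top",(514,306,63)),14); print("choc",a,n,back("top",a,50))
E
python3 go.py 474.3,345.4,147,135
```

```text
time_s: 8.82
ee_pos: [511.3, 25.5, 37.9]
ee_rot: [180.0, -0.1, 134.8]
force: [0.0, -0.6, 0.2]
gripper_width: 91.0
time_s: 10.07
ee_pos: [512.2, 25.3, 149.2]
ee_rot: [179.8, 0.1, 134.8]
force: [-0.4, 0.1, -0.3]
gripper_width: 47.4
choc [200.08403361 219.46638655] 238 [514.33882601 302.80464237]
474.3,345.4,147,135 -> 0.5061 0.3988 0.0023 0.0003 -0.0009 -0.0026 rows 7.7
```

```bash
python3 -m jog '0.06 0.047 0 0 0 0;0.12 0.095 0 0 0 0;0.18 0.142 0 0 0 0;0.24 0.19 0 0 0 0;0.3 0.237 0 0 0 0;0.36 0.284 0 0 0 0;0.42 0.33 0 0 0 0;0.47 0.37 0 0 0 0;0.5 0.394 0 0 0 0;0.506 0.399 0 0 0 0;0.506 0.399 0 0 0 0;0.506 0.399 0.05 0 0 0;0.506 0.399 0.11 0 0 0;0.506 0.399 0.15 0 0 0;0.506 0.399 0.17 0 0 0;0.506 0.399 0.17 0 0 0;0.506 0.399 0.17 0 0 0' -1 20; python3 go.py 474.3,345.4,46.5,135
```

```text
time_s: 11.53
ee_pos: [474.6, 344.6, 63.0]
ee_rot: [-180.0, -0.1, 134.7]
force: [0.9, -0.2, -0.4]
gripper_width: 47.7
474.3,345.4,46.5,135 -> 0.0015 0.0007 0.0330 -0.0004 -0.0009 -0.0033 rows 0.4
```

```bash
python3 -m jog '0.001 0 0.015 0 0 0;0.001 0 0.028 0 0 0;0.001 0 0.034 0 0 0;0.001 0 0.034 0 0 0;0.001 0 0.034 0 0 0' -1 20; python3 -m jog '0 0 0 0 0 0;0 0 0 0 0 0;0 0 0 0 0 0;0 0 0 0 0 0;0 0 0 0 0 0;0 0 0 0 0 0;0 0 -0.05 0 0 0;0 0 -0.12 0 0 0;0 0 -0.19 0 0 0;0 0 -0.22 0 0 0;0 0 -0.22 0 0 0' 1 20;python3 go.py 582.3,-62,150,45 
```

```text
time_s: 11.95
ee_pos: [474.3, 345.1, 46.2]
ee_rot: [-180.0, -0.1, 134.7]
force: [0.2, -0.4, -0.7]
gripper_width: 47.7
time_s: 12.87
ee_pos: [476.6, 346.5, 160.8]
ee_rot: [179.5, 0.0, 134.7]
force: [0.7, 0.4, 0.4]
gripper_width: 91.4
582.3,-62,150,45 -> -0.7293 -0.4247 0.0180 0.0047 -0.0043 0.9968 rows 12.5
```

```bash
python3 -m jog '-0.06 -0.035 0 0 0 0.08;-0.12 -0.07 0 0 0 0.16;-0.18 -0.105 0 0 0 0.24;-0.24 -0.14 0 0 0 0.32;-0.3 -0.175 0 0 0 0.4;-0.36 -0.21 0 0 0 0.48;-0.42 -0.245 0 0 0 0.56;-0.48 -0.28 0 0 0 0.64;-0.54 -0.315 0 0 0 0.72;-0.6 -0.35 0 0 0 0.8;-0.66 -0.385 0.01 0 0 0.88;-0.71 -0.41 0.018 0 0 0.96;-0.729 -0.425 0.018 0.005 -0.004 1;-0.729 -0.425 0.018 0.005 -0.004 1;-0.729 -0.425 0.018 0.005 -0.004 0.997;-0.729 -0.425 0.018 0.005 -0.004 0.997' 1 20; python3 go.py 582.3,-62,38,45
python3 - <<'E'
from h import *
im=grab_frame("top")
for k,p in(("chocolate",(514,306,63)),("orange",(474,345,63))):
    a,n=glaze(im,k,proj("top",p),13); print(k,a,n,back("top",a,63 if k=="orange" else 50))
E
```

```text
time_s: 14.2
ee_pos: [581.4, -61.0, 149.3]
ee_rot: [-179.9, 0.0, 45.1]
force: [-0.2, -0.2, -0.3]
gripper_width: 91.3
582.3,-62,38,45 -> 0.0000 0.0032 0.2226 -0.0015 0.0003 0.0013 rows 2.7
chocolate [200.08403361 219.46638655] 238 [514.33882601 302.80464237]
orange [181.84558824 235.19852941] 136 [473.36702482 344.18324674]
```

```bash
python3 -m jog '0 0.003 0.06 0 0 0;0 0.003 0.12 0 0 0;0 0.003 0.17 0 0 0;0 0.003 0.205 0 0 0;0 0.003 0.223 0 0 0;0 0.003 0.223 0 0 0;0 0.003 0.223 0 0 0' 1 20; python3 -m jog '0 0 0 0 0 0;0 0 0 0 0 0;0 0 0 0 0 0;0 0 0 0 0 0;0 0 0 0 0 0;0 0 0 0 0 0;0 0 0 0 0 0;0 0 0 0 0 0;0 0 0 0 0 0;0 0 -0.04 0 0 0;0 0 -0.1 0 0 0;0 0 -0.16 0 0 0;0 0 -0.22 0 0 0;0 0 -0.22 0 0 0;0 0 -0.22 0 0 0' -1 20; python3 go.py 527.5,358.5,150,45
```

```text
time_s: 14.83
ee_pos: [582.7, -61.0, 38.5]
ee_rot: [-179.9, -0.0, 45.2]
force: [0.6, 0.2, -0.6]
gripper_width: 91.0
time_s: 16.08
ee_pos: [583.7, -61.2, 150.1]
ee_rot: [179.9, -0.1, 45.2]
force: [0.5, -0.3, -0.9]
gripper_width: 47.7
527.5,358.5,150,45 -> 0.5165 -0.6712 0.0006 0.0009 -0.0016 0.0022 rows 10.2
```

```bash
python3 -m jog '0.05 -0.065 0 0 0 0;0.1 -0.13 0 0 0 0;0.15 -0.195 0 0 0 0;0.2 -0.26 0 0 0 0;0.25 -0.325 0 0 0 0;0.3 -0.39 0 0 0 0;0.35 -0.455 0 0 0 0;0.4 -0.52 0 0 0 0;0.45 -0.585 0 0 0 0;0.49 -0.637 0 0 0 0;0.51 -0.663 0 0 0 0;0.517 -0.671 0 0 0 0;0.517 -0.671 0 0 0 0;0.517 -0.671 0.04 0 0 0;0.517 -0.671 0.07 0 0 0;0.517 -0.671 0.09 0 0 0;0.517 -0.671 0.09 0 0 0;0.517 -0.671 0.09 0 0 0' -1 20; python3 go.py 528,359,46.5,45
```

```text
time_s: 17.58
ee_pos: [528.1, 357.1, 104.8]
ee_rot: [179.9, -0.0, 45.1]
force: [0.3, 1.1, 0.2]
gripper_width: 47.4
528,359,46.5,45 -> 0.0025 -0.0030 0.1167 0.0009 -0.0005 0.0012 rows 1.4
```

```bash
python3 -m jog '0.0025 -0.003 0.02 0 0 0;0.0025 -0.003 0.05 0 0 0;0.0025 -0.003 0.08 0 0 0;0.0025 -0.003 0.1 0 0 0;0.0025 -0.003 0.112 0 0 0;0.0025 -0.003 0.118 0 0 0;0.0025 -0.003 0.118 0 0 0;0.0025 -0.003 0.118 0 0 0' -1 20; python3 -m jog '0 0 0 0 0 0;0 0 0 0 0 0;0 0 0 0 0 0;0 0 0 0 0 0;0 0 0 0 0 0;0 0 0 0 0 0;0 0 -0.03 0 0 0;0 0 -0.07 0 0 0;0 0 -0.14 0 0 0;0 0 -0.21 0 0 0;0 0 -0.22 0 0 0;0 0 -0.22 0 0 0' 1 20;python3 go.py 507.8,-58.5,150,45 
```

```text
time_s: 18.25
ee_pos: [528.5, 359.2, 46.7]
ee_rot: [179.9, -0.1, 45.1]
force: [-1.0, -0.6, 2.4]
gripper_width: 47.5
time_s: 19.25
ee_pos: [529.6, 360.2, 159.9]
ee_rot: [179.8, -0.5, 45.1]
force: [0.2, -0.7, -1.3]
gripper_width: 91.0
507.8,-58.5,150,45 -> -0.6242 0.5599 0.0162 0.0020 -0.0056 0.0013 rows 10.1
```

```bash
python3 -m jog '-0.06 0.054 0 0 0 0;-0.12 0.108 0 0 0 0;-0.18 0.162 0 0 0 0;-0.24 0.216 0 0 0 0;-0.3 0.27 0 0 0 0;-0.36 0.324 0 0 0 0;-0.42 0.378 0 0 0 0;-0.48 0.432 0 0 0 0;-0.54 0.486 0.01 0 0 0;-0.59 0.53 0.016 0 0 0;-0.624 0.56 0.016 0.002 -0.005 0;-0.624 0.56 0.016 0.002 -0.005 0;-0.624 0.56 0.016 0.002 -0.005 0;-0.624 0.56 0.016 0.002 -0.005 0' 1 20; python3 go.py 507.8,-58.5,38,45
python3 - <<'E'
from h import *
im=grab_frame("top")
for k,p in(("chocolate",(514,306,63)),("orange",(474,345,63)),("pistachio",(528,359,63))):
    a,n=glaze(im,k,proj("top",p),13); print(k,a,n,back("top",a,63 if k!="chocolate" else 50))
sc=grab_frame("scene")
cv2.imwrite("pics/tri.png",np.hstack([cv2.resize(im[180:266,145:235],(400,382)),cv2.resize(sc[215:315,400:515],(400,382))])[:,:,::-1])
E
```

```text
time_s: 20.42
ee_pos: [507.3, -57.9, 149.1]
ee_rot: [-179.9, -0.0, 45.1]
force: [0.5, -0.1, -0.2]
gripper_width: 91.6
507.8,-58.5,38,45 -> -0.0001 0.0021 0.2222 -0.0012 -0.0001 0.0011 rows 2.7
chocolate [199.91769547 219.38683128] 243 [514.5363063  303.23736331]
orange [181.90441176 235.19117647] 136 [473.38763864 344.03545155]
pistachio [176.92391304 213.75      ] 92 [527.38351981 358.74999591]
```

View pics/tri.png

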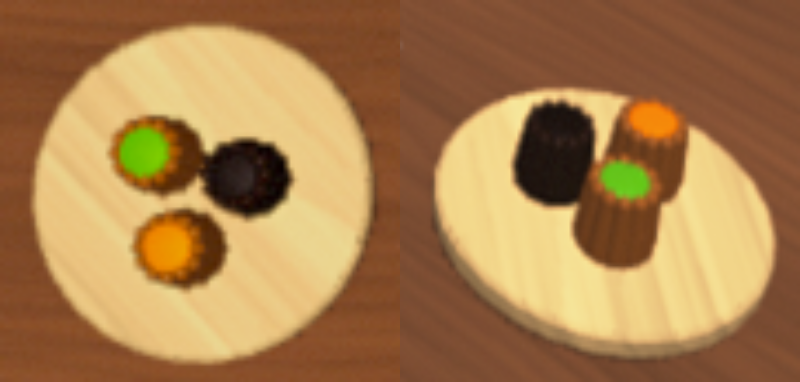

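All three stand upright and close together near the board's centre: pistachio (150,155), chocolate (245,178) and orange (175,248) in the left panel. Their centroid is at about (505,336). Now the vanilla.

```bash
python3 -m jog '0 0.002 0.06 0 0 0;0 0.002 0.12 0 0 0;0 0.002 0.17 0 0 0;0 0.002 0.205 0 0 0;0 0.002 0.222 0 0 0;0 0.002 0.222 0 0 0;0 0.002 0.222 0 0 0' 1 20; python3 -m jog '0 0 0 0 0 0;0 0 0 0 0 0;0 0 0 0 0 0;0 0 0 0 0 0;0 0 0 0 0 0;0 0 0 0 0 0;0 0 0 0 0 0;0 0 0 0 0 0;0 0 0 0 0 0;0 0 -0.04 0 0 0;0 0 -0.1 0 0 0;0 0 -0.16 0 0 0;0 0 -0.22 0 0 0;0 0 -0.26 0 0 0;0 0 -0.26 0 0 0;0 0 -0.26 0 0 0' -1 20; python3 go.py 505,336.3,165,45
```

```text
time_s: 21.1
ee_pos: [508.7, -57.3, 38.8]
ee_rot: [-180.0, -0.0, 45.3]
force: [0.6, -0.6, -0.1]
gripper_width: 91.0
time_s: 22.43
ee_pos: [509.0, -57.5, 169.5]
ee_rot: [180.0, -0.1, 45.3]
force: [-0.5, 0.0, -1.6]
gripper_width: 47.4
505,336.3,165,45 -> 0.5538 -0.5600 0.0096 0.0004 -0.0012 0.0028 rows 9.4
```

```bash
python3 -m jog '0.05 -0.05 0 0 0 0;0.1 -0.1 0 0 0 0;0.15 -0.15 0 0 0 0;0.2 -0.2 0 0 0 0;0.25 -0.25 0 0 0 0;0.3 -0.3 0 0 0 0;0.35 -0.35 0 0 0 0;0.4 -0.4 0 0 0 0;0.45 -0.45 0 0 0 0;0.5 -0.5 0 0 0 0;0.535 -0.54 0 0 0 0;0.554 -0.56 0 0 0 0;0.554 -0.56 0.03 0 0 0;0.554 -0.56 0.07 0 0 0;0.554 -0.56 0.1 0 0 0;0.554 -0.56 0.12 0 0 0;0.554 -0.56 0.12 0 0 0;0.554 -0.56 0.12 0 0 0' -1 20; python3 go.py 505,336.3,92,45
```

```text
time_s: 23.93
ee_pos: [505.0, 335.6, 108.9]
ee_rot: [180.0, 0.0, 45.2]
force: [0.0, -0.7, -0.4]
gripper_width: 47.6
505,336.3,92,45 -> 0.0011 -0.0009 0.0337 0.0002 0.0002 0.0025 rows 0.4
```

```bash
python3 -m jog '0.001 0 0.012 0 0 0;0.001 0 0.022 0 0 0;0.001 0 0.03 0 0 0;0.001 0 0.034 0 0 0;0.001 0 0.034 0 0 0;0.001 0 0.034 0 0 0' -1 20
python3 - <<'E'
from h import *
sc=grab_frame("scene")
cv2.imwrite("pics/v1.png",cv2.resize(sc[195:315,390:530],(560,480))[:,:,::-1])
E
```

```text
time_s: 24.43
ee_pos: [505.4, 336.1, 92.0]
ee_rot: [180.0, -0.0, 45.2]
force: [0.5, 1.0, -1.4]
gripper_width: 47.5
```

View pics/v1.png

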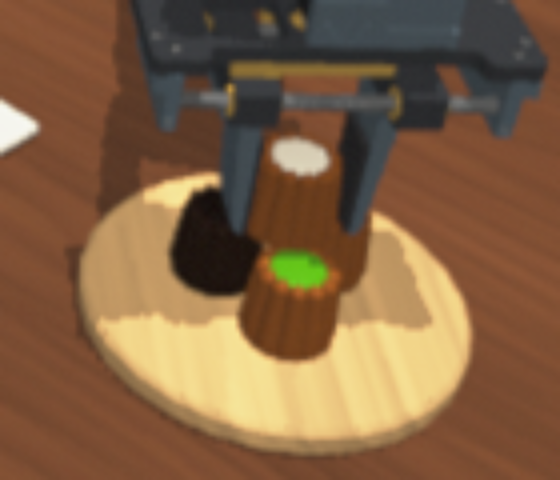

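The vanilla (300,160) is upright over the middle of the three, and its foot meets their crowns. Lowering another 0.5 mm, then letting go.

```bash
python3 -m jog '0 0 0.001 0 0 0;0 0 0.001 0 0 0' -1 20; python3 -m jog '0 0 0 0 0 0;0 0 0 0 0 0;0 0 0 0 0 0;0 0 0 0 0 0;0 0 0 0 0 0;0 0 0 0 0 0;0 0 -0.02 0 0 0;0 0 -0.06 0 0 0;0 0 -0.12 0 0 0;0 0 -0.19 0 0 0;0 0 -0.26 0 0 0;0 0 -0.3 0 0 0;0 0 -0.3 0 0 0' 1 20;python3 go.py 443.5,-334.5,240,53
```

```text
time_s: 24.65
ee_pos: [505.4, 336.1, 92.0]
ee_rot: [180.0, -0.0, 45.2]
force: [-0.2, -0.8, 3.8]
gripper_width: 47.6
time_s: 25.73
ee_pos: [507.5, 337.5, 248.7]
ee_rot: [179.8, -0.7, 45.2]
force: [0.1, 1.0, 0.2]
gripper_width: 90.9
443.5,-334.5,240,53 -> -1.0445 0.8556 0.0075 0.0025 -0.0076 -0.0863 rows 16.2
```

```bash
python3 -m jog '-0.06 0.049 0 0 0 0;-0.12 0.098 0 0 0 0;-0.18 0.147 0 0 0 0;-0.24 0.197 0 0 0 0;-0.3 0.246 0 0 0 0;-0.36 0.295 0 0 0 0;-0.42 0.344 0 0 0 0;-0.48 0.393 0 0 0 0;-0.54 0.442 0 0 0 0;-0.6 0.491 0 0 0 0;-0.66 0.541 0 0 0 0;-0.72 0.59 0 0 0 -0.05;-0.78 0.64 0 0 0 -0.08;-0.84 0.69 0 0 0 -0.086;-0.9 0.74 0 0 0 -0.086;-0.96 0.79 0 0 0 -0.086;-0.98 0.803 0 0.002 -0.007 -0.086;-0.98 0.803 0 0.002 -0.007 -0.086' 1 40;python3 go.py 443.5,-334.5,240,53 443.5,-334.5,141,53
python3 - <<'E'
from h import *
im=grab_frame("top");sc=grab_frame("scene")
for k,p in(("orange",(474,345,63)),("pistachio",(528,359,63)),("vanilla",(505,336,108))):
    a,n=glaze(im,k,proj("top",p),8 if k=="vanilla" else 13); print(k,a,n,back("top",a,p[2]))
cv2.imwrite("pics/v2.png",np.hstack([cv2.resize(im[180:266,145:235],(400,382)),cv2.resize(sc[195:315,395:520],(400,382))])[:,:,::-1])
E
```

```text
time_s: 27.23
ee_pos: [446.7, -295.6, 243.2]
ee_rot: [-180.0, 0.0, 52.7]
force: [0.6, 1.0, 0.3]
gripper_width: 90.9
443.5,-334.5,240,53 -> -0.0658 0.0420 0.0065 -0.0001 0.0001 -0.0029 rows 0.9
443.5,-334.5,141,53 -> -0.0658 0.0420 0.2045 -0.0001 0.0001 -0.0029 rows 2.6
orange [181.23333333 235.56666667] 120 [472.41852786 345.69309259]
pistachio [176.38461538 212.53846154] 65 [530.43760967 360.23846008]
vanilla [180.75257732 222.40206186] 97 [503.79311552 335.13895507]
```

View pics/v2.png

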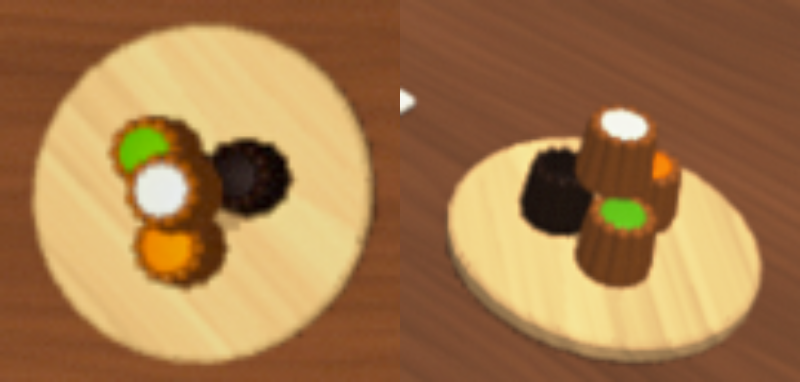

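The vanilla, crown at (160,190) in the left panel, stands upright on all three. Now down over the dome's knob.

```bash
python3 -m jog '-0.04 0.025 0 0 0 0;-0.066 0.042 0 0 0 -0.003;-0.066 0.042 0.03 0 0 -0.003;-0.066 0.042 0.08 0 0 -0.003;-0.066 0.042 0.12 0 0 -0.003;-0.066 0.042 0.16 0 0 -0.003;-0.066 0.042 0.19 0 0 -0.003;-0.066 0.042 0.204 0 0 -0.003;-0.066 0.042 0.204 0 0 -0.003;-0.066 0.042 0.204 0 0 -0.003' 1 40
python3 - <<'E'
from h import *
sc=grab_frame("scene"); im=grab_frame("top")
cv2.imwrite("pics/d2.png",np.hstack([cv2.resize(sc[80:180,230:345],(400,348)),cv2.resize(im[200:300,400:515],(400,348))])[:,:,::-1])
E
```

```text
time_s: 28.17
ee_pos: [444.5, -330.3, 141.9]
ee_rot: [-180.0, -0.1, 53.3]
force: [-0.0, -0.4, 0.6]
gripper_width: 90.7
```

View pics/d2.png

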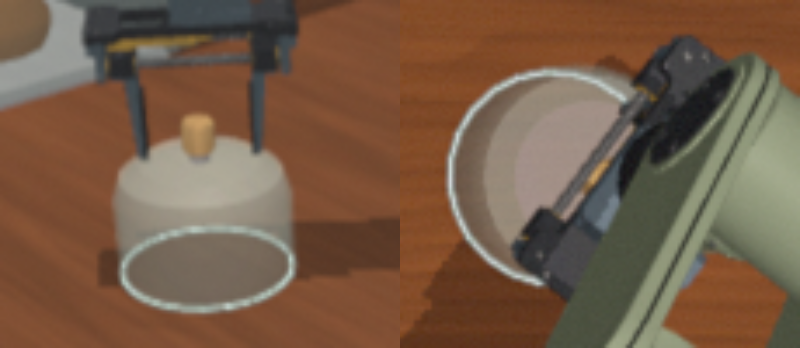

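The knob at (198,135) is centred between the open fingers. A small correction, then I close.

```bash
python3 go.py 443.5,-334,140.5,53; python3 -m jog '-0.008 0.003 0.002 0 0 0;-0.008 0.003 0.002 0 0 0;-0.008 0.003 0.002 0 0 0' 1 40; python3 -m jog '0 0 0 0 0 0;0 0 0 0 0 0;0 0 0 0 0 0;0 0 0 0 0 0;0 0 0 0 0 0;0 0 0 0 0 0;0 0 0 0 0 0;0 0 0 0 0 0;0 0 0 0 0 0;0 0 0 0 0 0;0 0 0 0 0 0;0 0 0 0 0 0' -1 40
```

```text
443.5,-334,140.5,53 -> -0.0062 0.0012 0.0044 0.0009 -0.0011 0.0027 rows 0.1
time_s: 28.52
ee_pos: [443.8, -335.7, 142.3]
ee_rot: [179.8, -0.1, 53.2]
force: [-0.8, 0.4, 0.1]
gripper_width: 91.2
time_s: 29.52
ee_pos: [443.4, -335.3, 142.2]
ee_rot: [179.9, -0.1, 53.2]
force: [-2.1, 1.4, 0.6]
gripper_width: 29.1
```

```bash
python3 -m jog '0 0 -0.01 0 0 0;0 0 -0.03 0 0 0;0 0 -0.06 0 0 0;0 0 -0.1 0 0 0;0 0 -0.14 0 0 0;0 0 -0.18 0 0 0;0 0 -0.22 0 0 0;0 0 -0.26 0 0 0;0 0 -0.29 0 0 0;0 0 -0.31 0 0 0;0 0 -0.32 0 0 0;0 0 -0.32 0 0 0;0 0 -0.32 0 0 0' -1 40; python3 go.py 505.5,336.8,302,53
python3 - <<'E'
from h import *
sc=grab_frame("scene")
cv2.imwrite("pics/d3.png",cv2.resize(sc[20:180,220:380],(480,480))[:,:,::-1])
E
```

```text
time_s: 30.6
ee_pos: [442.8, -335.2, 301.5]
ee_rot: [180.0, -0.1, 53.2]
force: [-0.1, -0.2, -4.4]
gripper_width: 29.2
505.5,336.8,302,53 -> 1.1515 -0.7043 0.0011 0.0001 -0.0012 0.0024 rows 16.2
```

View pics/d3.png

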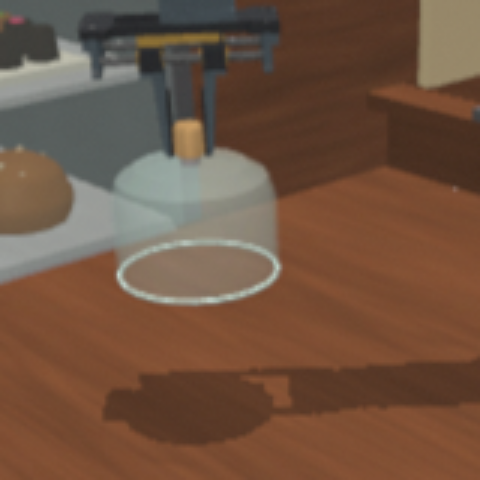

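The dome hangs level, knob at (188,140) between the pads and rim centre at (200,272). Carrying it over in two legs.

```bash
python3 -m jog '0.01 -0.006 0 0 0 0;0.03 -0.018 0 0 0 0;0.06 -0.037 0 0 0 0;0.1 -0.061 0 0 0 0;0.14 -0.086 0 0 0 0;0.18 -0.11 0 0 0 0;0.22 -0.135 0 0 0 0;0.26 -0.159 0 0 0 0;0.3 -0.183 0 0 0 0;0.34 -0.208 0 0 0 0;0.38 -0.232 0 0 0 0;0.42 -0.257 0 0 0 0;0.46 -0.281 0 0 0 0;0.5 -0.306 0 0 0 0;0.54 -0.33 0 0 0 0;0.57 -0.349 0 0 0 0;0.59 -0.361 0 0 0 0;0.6 -0.367 0 0 0 0;0.6 -0.367 0 0 0 0' -1 40; python3 go.py 505.5,336.8,302,53
```

```text
time_s: 32.23
ee_pos: [475.0, 16.2, 301.5]
ee_rot: [-179.9, -0.1, 53.3]
force: [0.5, 0.2, -4.7]
gripper_width: 29.0
505.5,336.8,302,53 -> 0.5507 -0.3342 0.0005 -0.0010 -0.0011 0.0035 rows 7.7
```

```bash
python3 -m jog '0.01 -0.006 0 0 0 0;0.03 -0.018 0 0 0 0;0.06 -0.036 0 0 0 0;0.1 -0.061 0 0 0 0;0.14 -0.085 0 0 0 0;0.18 -0.109 0 0 0 0;0.22 -0.133 0 0 0 0;0.26 -0.158 0 0 0 0;0.3 -0.182 0 0 0 0;0.34 -0.206 0 0 0 0;0.38 -0.231 0 0 0 0;0.42 -0.255 0 0 0 0;0.46 -0.279 0 0 0 0;0.49 -0.297 0 0 0 0;0.52 -0.315 0 0 0 0;0.54 -0.327 0 0 0 0;0.551 -0.334 0 0 0 0;0.551 -0.334 0 0 0 0;0.551 -0.334 0 0 0 0' -1 40; python3 go.py 505.5,336.8,302,53
python3 - <<'E'
from h import *
s=state(); c=s["ee_pos"]; print(c)
v=[]
for cam,sl in(("top",(slice(160,285),slice(120,270))),("scene",(slice(120,320),slice(370,570)))):
  im=grab_frame(cam)[:,:,::-1].copy()
  for z,r,q,col in((c[2]-142,82,c,(0,255,0)),(18,100,(505.5,336.8),(255,0,255))):
    for a in np.arange(0,6.28,.1):
        p=proj(cam,(q[0]+r*np.cos(a),q[1]+r*np.sin(a),z)); cv2.circle(im,(int(p[0]*8),int(p[1]*8)),1,col,-1,shift=3)
  v.append(cv2.resize(im[sl],(400,400 if cam=="scene" else 333)))
v[0]=cv2.copyMakeBorder(v[0],0,67,0,0,0)
cv2.imwrite("pics/d4.png",np.hstack(v))
E
```

```text
time_s: 33.82
ee_pos: [505.6, 336.3, 302.1]
ee_rot: [-179.9, -0.0, 53.3]
force: [0.4, -0.2, -4.3]
gripper_width: 29.0
505.5,336.8,302,53 -> 0.0006 -0.0008 0.0002 -0.0007 -0.0003 0.0035 rows 0.0
[505.62605496 336.33627812 302.09012605]
```

View pics/d4.png

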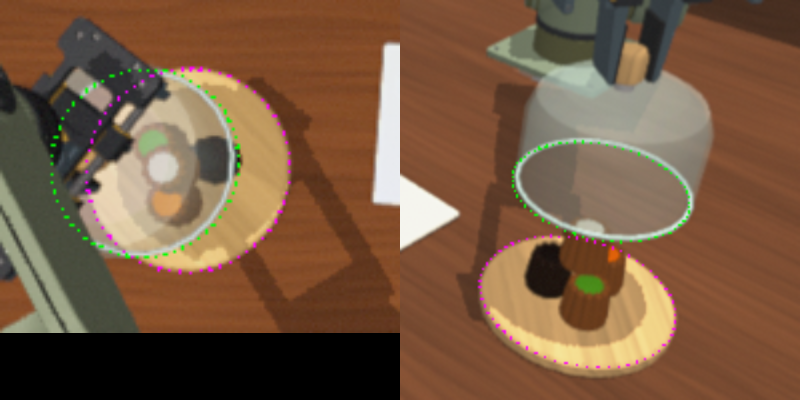

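Both overlays match: the dome rim (green, right panel centre (603,190)) and the board (magenta) lie where predicted, and the dome is directly over the pile. Lowering.

```bash
python3 -m jog '0 -0.001 0.01 0 0 0;0 -0.001 0.03 0 0 0;0 -0.001 0.055 0 0 0;0 -0.001 0.08 0 0 0;0 -0.001 0.105 0 0 0;0 -0.001 0.13 0 0 0;0 -0.001 0.155 0 0 0;0 -0.001 0.18 0 0 0;0 -0.001 0.205 0 0 0;0 -0.001 0.225 0 0 0;0 -0.001 0.245 0 0 0;0 -0.001 0.26 0 0 0;0 -0.001 0.268 0 0 0;0 -0.001 0.272 0 0 0;0 -0.001 0.272 0 0 0;0 -0.001 0.272 0 0 0;0 -0.001 0.272 0 0 0' -1 40; python3 go.py 505.5,336.8,160.5,53
```

```text
time_s: 35.33
ee_pos: [505.6, 336.6, 167.1]
ee_rot: [-180.0, -0.1, 53.3]
force: [-0.4, -0.1, -5.0]
gripper_width: 29.4
505.5,336.8,160.5,53 -> 0.0001 -0.0003 0.0132 -0.0004 -0.0016 0.0030 rows 0.2
```

```bash
python3 -m jog '0 0 0.003 0 0 0;0 0 0.006 0 0 0;0 0 0.009 0 0 0;0 0 0.011 0 0 0;0 0 0.0125 0 0 0;0 0 0.0135 0 0 0;0 0 0.0135 0 0 0;0 0 0.0135 0 0 0' -1 40
```

```text
time_s: 36.0
ee_pos: [505.6, 336.7, 160.4]
ee_rot: [-180.0, -0.1, 53.3]
force: [-0.8, 0.4, -3.1]
gripper_width: 29.0
```

```bash
python3 -m jog '0 0 0.001 0 0 0;0 0 0.002 0 0 0;0 0 0.002 0 0 0;0 0 0.002 0 0 0' -1 40
```

```text
time_s: 36.33
ee_pos: [505.4, 336.8, 160.2]
ee_rot: [-180.0, -0.2, 53.3]
force: [-4.7, -0.3, 4.4]
gripper_width: 28.9
```

The force has turned to +4.4 N, so the rim is on the wood. Releasing and rising clear.

```bash
python3 -m jog '0 0 0 0 0 0;0 0 0 0 0 0;0 0 0 0 0 0;0 0 0 0 0 0;0 0 0 0 0 0;0 0 0 0 0 0;0 0 0 0 0 0;0 0 0 0 0 0;0 0 -0.02 0 0 0;0 0 -0.06 0 0 0;0 0 -0.12 0 0 0;0 0 -0.18 0 0 0;0 0 -0.22 0 0 0;0 0 -0.22 0 0 0' 1 40; python3 -m jog '-0.06 0.06 0 0 0 0;-0.12 0.12 0 0 0 0;-0.18 0.18 0 0 0 0;-0.24 0.24 0 0 0 0;-0.3 0.3 0 0 0 0;-0.36 0.36 0 0 0 0;-0.42 0.42 0 0 0 0;-0.48 0.46 0 0 0 0;-0.48 0.46 0 0 0 0;-0.48 0.46 0 0 0 0;-0.48 0.46 0 0 0 0' 1
python3 - <<'E'
from h import *
q=(505.5,336.8); v=[]
for cam,sl in(("top",(slice(160,285),slice(120,270))),("scene",(slice(170,320),slice(280,520)))):
  raw=grab_frame(cam); im=raw[:,:,::-1].copy()
  if cam=="top":
    for k,z in(("cassis",(277.3,190.4)),("raspberry",(310.2,192.8))): print(k,glaze(raw,k,z)[0],z)
  for a in np.arange(0,6.28,.15):
      p=proj(cam,(q[0]+82*np.cos(a),q[1]+82*np.sin(a),18)); cv2.circle(im,(int(p[0]*8),int(p[1]*8)),1,(0,255,0),-1,shift=3)
  v.append(cv2.resize(im[sl],(400,333)) if cam=="top" else cv2.resize(im[sl],(400,250)))
v[1]=cv2.copyMakeBorder(v[1],0,83,0,0,0)
cv2.imwrite("pics/end.png",np.hstack(v))
E
```

```text
time_s: 37.5
ee_pos: [507.2, 337.8, 276.6]
ee_rot: [179.8, -0.8, 53.3]
force: [0.9, 1.2, 0.9]
gripper_width: 90.9
time_s: 38.42
ee_pos: [547.8, 8.2, 273.9]
ee_rot: [179.9, -0.8, 53.2]
force: [-0.0, 1.1, 0.2]
gripper_width: 91.2
cassis [nan nan] (277.3, 190.4)
raspberry [nan nan] (310.2, 192.8)h.py:12: RuntimeWarning: Mean of empty slice.
  return np.array([xs.mean(),ys.mean()]),len(xs)
  ret = ret.dtype.type(ret / rcount)
```

View pics/end.png

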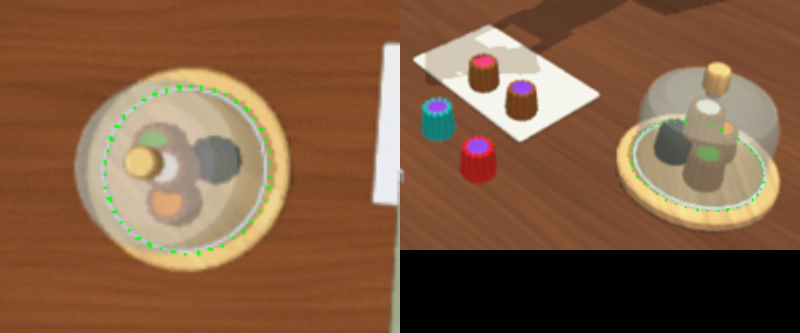

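The dome sits level and central, with its rim on the green prediction circle and the pile intact inside. Raspberry and cassis are at scene pixels (330,207) and (353,222), the same as at the start. Handing in.

```bash
python3 -c "
from workcell import *
print(job_done())"
```

```text
the job is handed in; nothing more can be done
None
```

The pile is built on the board and covered with the glass dome, and I handed the job in at about 38 s of the 123 s allowed; no verdict was reported.

- **Bottom layer:** chocolate, orange and pistachio stand upright in a triangle, with centres about 55–57 mm apart and the middle of the triangle within about 2 mm of the board's centre.
- **Top:** the vanilla canelé stands upright on all three and was still in place under the dome in the last pictures.
- **Dome:** I lowered it until the wrist force showed contact with the wood, then let go. In both cameras its rim matches a circle drawn at the board's centre, to within about 2 mm by eye.
- **Raspberry and cassis:** in the last scene picture both stand at the same pixels as at the start, and the red and turquoise look-alikes look untouched.

Two checks were incomplete. The arm hid raspberry and cassis from the top camera, so that check gave no result and I relied on the scene camera alone. My top-view reading for chocolate came out about 2–3 mm off because its glaze and crust are the same colour, which did not matter for the placing.

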